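Free the clamped chocolate mould

TASK

Press the red thumb paddle down, without forcing it, so the ratchet pawl lifts, and slide the blue clamp jaw all the way back to its stop. Then take the pink chocolate mould out from under the lip of the fixed anvil, stand it upright in the middle of the marble slab without dropping it, and leave the jar, coffee cup, white bowl and cupcake where they are.

Things in the scene. Friction and masses are not known exactly. Their poses are not given: they have to be found in the camera images.
- clamp: Ratchet mould clamp fixed to the bench: aluminium base 320 x 120 x 12 mm (x -260 to +60), toothed rack along its middle, blue anvil at the +x end. Origin: on the bench under the centre of the clamped mould. x: from the moving jaw towards the anvil, y across, z up. The jaw's front plate is 90 mm wide; its lip reaches 8 mm over the mould's end (z 64 to 70 mm).
- anvil_lip (a point): Middle of the lower free edge of the fixed anvil's lip: x +26.5, z 64 mm in the clamp's frame. The anvil (90 mm wide, face at x +35.5) carries this lip, 7 mm thick, 8.5 mm over the mould's end, so the mould (top at z 62) cannot be lifted until slid level 10 mm or more towards the clamp's -x.
- jaw (a joint): Travel of the blue jaw carriage along the clamp's -x, m: 0 clamped, 0.060 fully back against its stop. It slides with about 4 N of friction and stays where left, but the ratchet (teeth every 10 mm) stops it from moving back unless the pawl is held up.
- jaw_face (a point): Centre of the jaw's face that bears on the mould; clamped, it lies at x -35 mm, z 40 mm in the clamp's frame.
- pawl (a joint): Angle of the red pawl, rad: 0 down in the teeth, 0.36 at its stop; above about 0.25 its nose is clear of the teeth. A spring returns it: the paddle takes about 4 to 6 N to start and 8 to 14 N at the stop, less the farther from the pivot. Hold it down while the jaw slides; it travels with the jaw.
- paddle (a point): Centre of the top of the red thumb paddle (36 mm along the clamp, 44 mm across), the pawl's tail. Pawl down: at x -135 mm minus the jaw's travel, y 0, z 66 mm in the clamp's frame. Its pivot is 55 mm nearer the anvil at z 33 mm: pressing sends the centre about 20 mm down at the stop, its far end lowest. More than 45 N on it counts as forcing.
- push_wall (a point): Middle of the top edge of the blue upright wall at the back of the jaw carriage, on its face towards the paddle: 21 mm farther back than the paddle's centre, 60 mm wide, 8 mm thick, top at z 84 mm. With the paddle held down, push this wall towards the clamp's -x to slide the jaw.
- mould: The clamped work: a closed two-part pink chocolate mould, a block 70 mm (its x, along the clamp) x 46 mm (its y) x 50 mm tall, about 0.35 kg, with a brown seam and filling hole. Origin: centre of its underside; z up. Both 46 mm-apart sides are free to grip from above. It stands on the clamp's base plate at z 12 mm.
- slab: Marble cooling slab fixed to the bench, 160 x 160 x 18 mm. Origin: centre of its underside; its top is 18 mm higher.
- jar: Bystander: amber glass jar with brass cap, 56 mm across, 75 mm tall. Origin: centre of its underside.
- cup: Bystander: paper coffee cup with black lid, 78 mm across, 98 mm tall. Origin: centre of its underside.
- ramekin: Bystander: white ceramic bowl, 76 mm across, 45 mm tall. Origin: centre of its underside.
- dummy: Bystander: display cupcake, pink and white, 66 mm across, 63 mm tall. Origin: centre of its underside.
Things that resemble listed ones, but are neither listed nor needed, are in the scene too. Leave any green or purple look-alike of the mould alone.

How it is judged:
On the way, in this order (a step that is already met when the one before it is completed fails the run):
1. the pawl is lifted out of the teeth while the jaw is still closed (value of joint pawl above 0.2 rad and value of joint jaw below 0.01 m), for 0.05 s.
2. the jaw is slid back to its stop with the mould still standing in the clamp (value of joint jaw above 0.054 m and distance of mould from where it was at the start of the episode below 0.03 m), for 0.1 s.
3. the mould is lifted out of the clamp (z of mould in the frame of clamp above 0.03 m), for 0.1 s.
At the end, for the whole second after the job is handed in: The jaw is back within 6 mm of its stop; the mould stands upright (within 0.1 rad) and still on the marble slab, its centre within 35 mm of the slab's centre along each of the slab's sides; jar, cup, bowl and cupcake stand within 30 mm of where they were (value of joint jaw above 0.054 m and x of mould in the frame of slab between -0.035 and 0.035 m and y of mould in the frame of slab between -0.035 and 0.035 m and z of mould in the frame of slab between 0.014 and 0.023 m and angle between mould's own z axis and vertical below 0.1 rad and linear speed of mould below 0.02 m/s and distance of each of jar, cup, ramekin, dummy from where it was at the start of the episode below 0.03 m and angle between each of jar, cup, ramekin, dummy's own z axis and vertical below 0.2 rad); the robot touches nothing.
It fails at once if the paddle or pawl is forced (pressed with more than 45 N) (contact force between pawl and anything else above 45 N).
It fails at once if the mould is dropped (falls free faster than 0.4 m/s, as from 8 mm or more) (contact force between mould and anything else below 0.05 N and linear speed of mould above 0.4 m/s).
It fails at once if the mould is tipped over (more than 0.8 rad) (angle between mould's own z axis and vertical above 0.8 rad).
It fails at once if a bystander is knocked over (angle between any of jar, cup, ramekin, dummy's own z axis and vertical above 0.5 rad).
It also fails if it takes over 64 s, if anything falls off the work surface, if the arm or the gripper's body presses on something with over 40 N, if the wrist force passes 120 N, or if a joint passes its speed limit or range.

ROBOT

A 6-joint arm with a two-finger parallel gripper is mounted at the origin on the work surface. World frame = base frame: x ahead of the robot, y to its left, z up, the work surface at z = 0. Lengths are in m, angles in rad, forces in N, time in s.
With the tool pointing down it reaches from about 0.375 to 0.9 m from the base axis. Payload 3.1 kg.
Tool frame: the origin (TCP) lies on the centre line of the jaws, within the pads' length; the fingertips stand 8 mm ahead of it and the grasp point (between the pads) lies 11 mm behind it; z points along the fingers, y is the line along which they close (so a half turn about z gives the same grasp; the last joint's range is limited). The gripper opens to 85 mm and grips with 20 to 120 N. Pads are 22 mm wide; open, the fingers measure 114 mm over their backs; the gripper's body (76 mm by 85 mm) begins 54 mm behind the grasp point. The pads swing forward as they close: fully open they stand 13 mm farther back than shut.
Start: joints at [1.131, 0.527, 1.433, -0, 1.181, -0.178], TCP at [0.162, 0.604, 0.239] pointing down, gripper open.
Joint ranges: [-3.08, 3.08], [-0.75, 2.2], [0.22, 2.44], [-1.43, 4.57], [0, 2.65], [-2.85, 2.85]. Speed limits (rad/s): [2.79, 2.79, 3.14, 3.14, 3.14, 3.14].

INTERFACE

Orientations are given as a unit quaternion [x, y, z, w].
In Python, from station import * gives the robot as it stands.
- The arm moves only by the tool play_rows, never from a script. Its argument "rows" is a list of rows, each a list of 3 entries, a list of its own where there are three numbers: the turn, a rotation vector about the tool's x, y, z in degrees, then the shift along the tool's x, y, z in mm, then the closure, from 0 (fully open) to 1 (shut). In form: [[[ax, ay, az], [dx, dy, dz], jaw], ...]. A call has 1 to 12 rows; each row shifts and turns the commanded pose from where the row before left it, along the tool's axes as they then stand; what a row does not reach is not made up. A row lasts 1/12 s, in which the tool goes at most 41.7 mm and 7.16 degrees, less where a joint would pass 70% of its speed; a pose out of reach is approached as far as the arm can. A call with a gripper value outside its range is refused whole. The fingers move at their own pace and stop on an object; "grip_force" is the grip in N (left out, the last holds). Time passes only in rows, so rows that do not move let the fingers close. It gives the time, the measured TCP pose, the force, the opening and the grip force at its end, in the units of the state.
- sense(): the state, without advancing time (a new reading comes with each control period).
- snapshot(name): name is "scene" or "top" or "wrist"; returns (picture, depth): 384x512x3 uint8, red, green, blue; 384x512 float32, m along the optical axis (not along the pixel's ray), 0 where there is no reading.
- get_calibration(name): a dict with "vfov" (degrees; the focal length in pixels is half the picture's height over the tangent of half this angle, whatever the lens; pixels are square), "cx", "cy" (the principal point, pixels), "xyz" and "attitude" of the camera in the world. Camera axes: x right, y down, z forward; pixel columns grow to the right and rows downward; lengths in m; the calibration is good to about 2 mm. A picture is of the moment at which its call begins: read the wrist's pose just before it. get_calibration takes no time and is no camera call; for the wrist camera it gives the pose at the moment of the call.
- sign_off(): hands the job in; it is judged then, once.
The state is a dict: "t": time; "q": joint angles; "qd": joint speeds; "tau": joint torques, N m; "tcp_pos": TCP position; "tool_rot": TCP orientation; "force": force on the tool from outside, world axes, zero at the start; "ft_torque": the same for the moment, N m; "finger_gap": opening from 0.0 (shut) to 1.0 (fully open); "gripper_force": force on a finger pad.
Only numpy, scipy, OpenCV 4.12 (cv2) and the standard library are available. Lean on these libraries where they do the work, as an engineer would, in place of code of your own. Each camera call takes 0.05 s, during which the arm holds its last target. There are 200 camera calls.

## Working session

There is one attempt and no reset: what is moved stays moved. The work goes in short steps, Python scripts to look and compute and a tool call to move; the robot and the scene stay as the last step left them, time stands still between calls to the robot, and variables do not carry over. Pictures are saved under pics/ and viewed, at most 10 in all, crops included, and the job is handed in when it is done.

Besides the shell and the picture viewer there is one more tool, called by a JSON object that holds its "fn" and its "kwargs". play_rows: Moves the arm, as the interface text tells. Its arguments: {"type":"object","properties":{"rows":{"type":"array","items":{"type":"array"}},"grip_force":{"type":"number"}},"required":["rows"]}

```bash
mkdir -p pics; cat > h.py <<'E'
from station import *
import numpy as np, cv2
from scipy.spatial.transform import Rotation as R
def cam(n):
    c=get_calibration(n); f=192/np.tan(np.radians(c["vfov"])/2); return c,f
def rot(c):
    a=np.array(c["attitude"]); return a if a.shape==(3,3) else R.from_quat(a).as_matrix()
def pts(n,d,c=None):
    c,f=cam(n) if c is None else c
    v,u=np.mgrid[:384,:512]
    p=np.stack([(u-c["cx"])/f*d,(v-c["cy"])/f*d,d],-1)
    return p@rot(c).T+np.array(c["xyz"])
def ray(n,u,v,z):
    c,f=cam(n); r=rot(c)@np.array([(u-c["cx"])/f,(v-c["cy"])/f,1]); o=np.array(c["xyz"])
    return o+r*(z-o[2])/r[2]
E
python3 - <<'E'
from h import *
print(sense()); 
ims=[]
for n in("scene","top"):
    print(n,get_calibration(n))
    p,d=snapshot(n); np.savez(f"{n}.npz",p=p,d=d); cv2.imwrite(f"pics/{n}0.png",cv2.resize(p[...,::-1],(768,576)))
E
```

```text
{'t': 0.0, 'q': array([ 1.13051828e+00,  5.28483940e-01,  1.43390027e+00,  1.55601359e-05,
        1.18135544e+00, -1.78447127e-01]), 'qd': array([-0.00047819,  0.00031944, -0.00109321,  0.00306513, -0.00054384,
        0.00171984]), 'tau': array([-1.27671065e-03, -4.42352986e+01, -1.78019285e+01, -5.32753929e-04,
        8.42739508e-03,  1.14320150e-05]), 'tcp_pos': array([0.16141974, 0.60308596, 0.2383233 ]), 'tool_rot': array([ 1.30544683e-01,  9.91441846e-01, -1.02034689e-03, -3.33681085e-04]), 'force': array([-0.36538186, -0.0503951 ,  0.67129557]), 'ft_torque': array([-0.00418871, -0.06868174, -0.03218384]), 'gripper_force': 0.0, 'finger_gap': 0.9988210003484846}
scene {'vfov': 56.813410486206074, 'cx': 258.22826571573216, 'cy': 190.67345921578772, 'xyz': array([ 1.10181792, -0.50271347,  0.71812577]), 'attitude': array([ 0.83070345,  0.40903702, -0.16183356, -0.34121898])}
top {'vfov': 56.93545478534785, 'cx': 255.96814854090294, 'cy': 187.7638847812704, 'xyz': array([ 0.36586292, -0.09471762,  1.23302805]), 'attitude': array([ 0.70386625, -0.70267636,  0.07332348, -0.07376921])}
```

View pics/scene0.png

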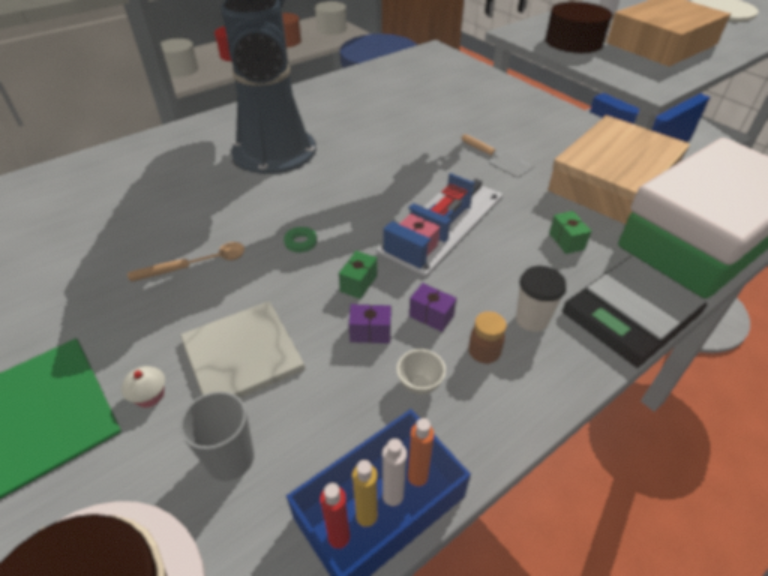

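View pics/top0.png

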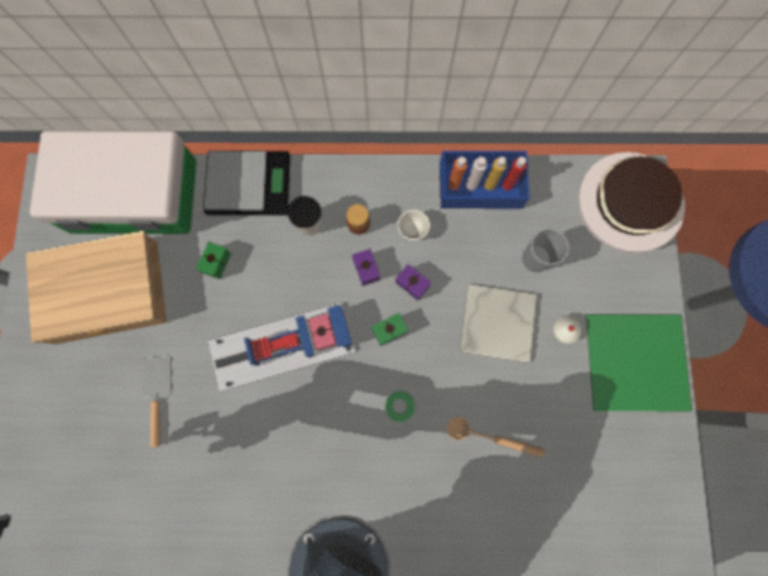

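The scene view shows the clamp at (440,225) with a pink mould at (418,228); in the top view the clamp is at (285,345), the pink mould at (322,332), the red paddle at (262,346) and the slab at (500,322). Possible mistakes for the mould (top view): green (390,329), green (213,260), purple (366,266) and purple (413,281). I choose the pink one at (322,332), between the blue jaws.

```bash
python3 - <<'E'
from h import *
for n in("top","scene"):
    z=np.load(n+".npz"); p,d=z["p"],z["d"]; P=pts(n,d)
    hsv=cv2.cvtColor(p,cv2.COLOR_RGB2HSV)
    if n=="top":
        cv2.imwrite("pics/crop.png",cv2.resize(p[190:270,130:330,::-1],None,fx=4,fy=4,interpolation=cv2.INTER_CUBIC))
        print("axes u,v",P[200,300]-P[200,200],P[300,200]-P[200,200], "base?",P[373,227])
    H,S,V=[hsv[...,i].astype(int) for i in range(3)]
    X=P
    reg=np.zeros((384,512),bool)
    if n=="top": reg[200:262,135:240]=1
    else: reg[110:185,250:340]=1
    for name,m in (("red",((H<4)|(H>176))&(S>150)),("pink",((H<6)|(H>165))&(S>60)&(S<140)&(V>120)),("blue",(H>100)&(H<125)&(S>90))):
        m=m&reg&(d>0)
        k,l,st,ce=cv2.connectedComponentsWithStats(m.astype(np.uint8))
        for i in range(1,k):
            if st[i,4]>25: print(n,name,st[i],ce[i].round(1),"med xyz",np.median(X[l==i],0).round(4),"maxz",np.percentile(X[l==i][:,2],95).round(3))
    if n=="top":
        m=(X[...,2]>.011)&(X[...,2]<.026)&(d>0)
        m[:180]=0;m[250:]=0;m[:,:300]=0;m[:,365:]=0
        m=cv2.morphologyEx(m.astype(np.uint8),cv2.MORPH_OPEN,np.ones((5,5)))
        c=max(cv2.findContours(m,0,2)[0],key=cv2.contourArea); r=cv2.minAreaRect(c);print("slab",r,ray(n,*r[0],.018),[ray(n,*b,.018).round(4) for b in cv2.boxPoints(r)])
        # plate: bright white or anything above bench near clamp
        m=(X[...,2]>.006)&(d>0)&1
        m=m.astype(np.uint8);m[:198]=0;m[265:]=0;m[:,:135]=0;m[:,243:]=0
        m=cv2.morphologyEx(m,cv2.MORPH_OPEN,np.ones((5,5)))
        c=max(cv2.findContours(m,0,2)[0],key=cv2.contourArea); r=cv2.minAreaRect(c);print("plate",r,[ray(n,*b,.012).round(4) for b in cv2.boxPoints(r)])
E
```

```text
axes u,v [ 1.55166407e-04 -3.53551314e-01  2.45784945e-03] [-0.33909947 -0.01146889 -0.00136239] base? [ 0.10812017 -0.0256304   0.31499317]
top red [173 223  25  15 174] [184.1 229.2] med xyz [0.4743 0.1465 0.0625] maxz 0.069
top pink [205 209  19  24 281] [214.1 220.9] med xyz [0.5005 0.0448 0.0619] maxz 0.065
top blue [219 204  15  27 230] [226.1 217.2] med xyz [0.5128 0.0047 0.071 ] maxz 0.075
top blue [193 211  16  26 149] [202.  224.5] med xyz [0.4866 0.0834 0.0701] maxz 0.074
top blue [164 226   5  16  36] [165.8 234.2] med xyz [0.4529 0.1977 0.0827] maxz 0.089
slab ((331.68463134765625, 215.02308654785156), (47.00916290283203, 46.513023376464844), 7.125016689300537) [ 0.52708663 -0.3551653   0.018     ] [array([ 0.4578, -0.2629,  0.018 ]), array([ 0.6186, -0.2874,  0.018 ]), array([ 0.5981, -0.4497,  0.018 ]), array([ 0.4383, -0.4208,  0.018 ])]
plate ((186.36793518066406, 230.53773498535156), (35.02693557739258, 94.64141845703125), 74.05460357666016) [array([0.4863, 0.3191, 0.012 ]), array([0.5777, 0.0073, 0.012 ]), array([ 0.4606, -0.0279,  0.012 ]), array([0.3727, 0.2785, 0.012 ])]
scene red [289 127  19  14  90] [297.5 133.5] med xyz [0.4798 0.1427 0.0623] maxz 0.068
scene pink [288 124  11  18  35] [293.6 131.9] med xyz [0.46   0.1541 0.0614] maxz 0.07
scene pink [267 143  26  15 187] [279.8 149.8] med xyz [0.5078 0.0487 0.0626] maxz 0.064
scene blue [301 117  14   7  28] [307.2 120.4] med xyz [0.4599 0.1971 0.0785] maxz 0.082
scene blue [274 137  28  15 148] [288.  143.3] med xyz [0.5007 0.0811 0.0692] maxz 0.072
scene blue [256 148  30  29 522] [269.6 161.8] med xyz [ 0.5225 -0.0039  0.0596] maxz 0.073
```

View pics/crop.png

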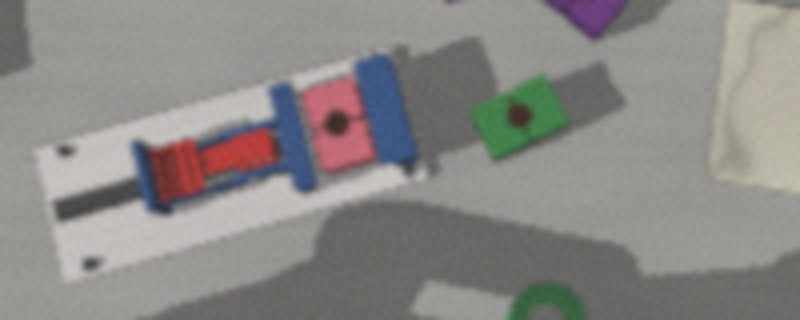

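The crop confirms it: pink mould at (337,122) between the blue jaw (293,137) and the anvil (387,110), with the paddle's red end at (177,170) and the wall at (150,177). I put the clamp's origin near (0.502, 0.0465), with its +x axis at -73.5 deg. First I turn the tool.

{"fn": "play_rows", "kwargs": {"rows": [[[0,0,6.5],[0,0,0],0.5],[[0,0,6.5],[0,0,0],1],[[0,0,6.5],[0,0,0],1],[[0,0,6.5],[0,0,0],1],[[0,0,6.5],[0,0,0],1],[[0,0,6.5],[0,0,0],1],[[0,0,6.5],[0,0,0],1],[[0,0,6.5],[0,0,0],1],[[0,0,6.5],[0,0,0],1]]}}

```text
t: 0.85
tcp_pos: [0.1615, 0.6033, 0.2387]
tool_rot: [0.601, 0.8, -0.001, 0.0]
force: [-0.3, -0.5, -0.1]
finger_gap: 0.001
gripper_force: 0.0
```

{"fn": "play_rows", "kwargs": {"rows": [[[0,0,0],[-36,12,0],1],[[0,0,0],[-36,12,0],1],[[0,0,0],[-36,12,0],1],[[0,0,0],[-36,12,0],1],[[0,0,0],[-36,12,0],1],[[0,0,0],[-36,12,0],1],[[0,0,0],[-36,12,0],1],[[0,0,0],[-36,12,0],1],[[0,0,0],[-36,12,0],1],[[0,0,0],[-36,12,0],1],[[0,0,0],[-36,12,0],1],[[0,0,0],[-36,12,0],1]]}}

```text
t: 1.85
tcp_pos: [0.423, 0.2287, 0.2391]
tool_rot: [0.598, 0.801, -0.0, -0.0]
force: [0.4, 0.6, -0.6]
finger_gap: -0.001
gripper_force: 0.0
```

```bash
cat > clampfit.py <<'E'
from h import *
def tool(): s=sense(); return s,R.from_quat(s["tool_rot"]).as_matrix()
def look(name):
    c=cam("wrist"); p,d=snapshot("wrist"); cv2.imwrite(f"pics/{name}.png",p[...,::-1]); P=pts("wrist",d,c); return p,d,P
E
python3 - <<'E'
from clampfit import *
s,T=tool(); print(s["t"],s["tcp_pos"],T.round(3),s["force"])
p,d,P=look("w1"); np.savez("w1.npz",p=p,d=d,P=P); print(get_calibration("wrist"))
E
```

```text
1.85 [0.42295375 0.22866003 0.23914753] [[-0.284  0.959 -0.001]
 [ 0.959  0.284 -0.   ]
 [ 0.    -0.001 -1.   ]] [ 0.38420434  0.58851014 -0.57037329]
{'vfov': 66.0829767622182, 'cx': 252.58944690452398, 'cy': 190.02092089292375, 'xyz': array([0.4035854 , 0.30668487, 0.37571153]), 'attitude': array([0.97586917, 0.13883345, 0.02549324, 0.16659753])}
```

View pics/w1.png

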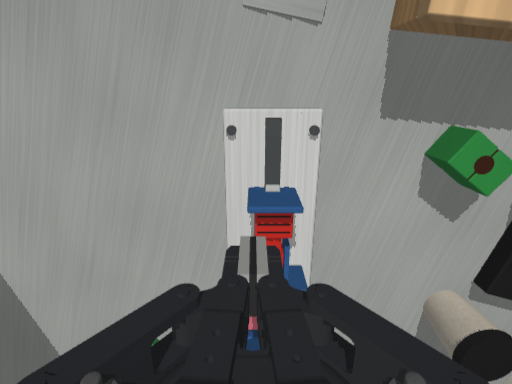

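The wrist view shows the plate's far end at row 108, columns 224–321, the wall's top at (274,195), the paddle's tread at (274,224) and the shut fingers at (252,260). I take the clamp's pose from these.

```bash
python3 - <<'E'
from clampfit import *
z=np.load("w1.npz");p,P=z["p"],z["P"]
s,T=tool();t=s["tcp_pos"]; L=(P-t)@T   # tool coords
hsv=cv2.cvtColor(p,cv2.COLOR_RGB2HSV);H,S,V=[hsv[...,i].astype(int) for i in range(3)]
m=(H>100)&(H<125)&(S>90); m[:180]=0;m[215:]=0; m[:,:230]=0;m[:,320:]=0
w=m&(P[...,2]>.079)&(P[...,2]<.09); q=L[w]*1000; print("wall top tool mm min/max",np.percentile(q,[1,99],0).round(1),"z",np.median(P[w][:,2]))
r=((H<5)|(H>175))&(S>150); r[:200]=0;r[240:]=0;r[:,:240]=0;r[:,310:]=0
q=L[r]*1000; print("paddle",np.percentile(q,[1,50,99],0).round(1),"z",np.median(P[r][:,2]))
m=(P[...,2]>.007)&(P[...,2]<.016); 
a=[];b=[]
for v in range(120,185,4):
    u=np.where(m[v,200:350])[0]+200; a.append(L[v,u[0]][:2]*1000); b.append(L[v,u[-1]][:2]*1000)
a,b=np.array(a),np.array(b)
for e in(a,b): k=np.polyfit(e[:,0],e[:,1],1); print("edge slope deg",np.degrees(np.arctan(k[0])).round(2),"y at x=-40",np.polyval(k,-40).round(1))
e=[L[np.where(m[95:140,u])[0][0]+95,u,0]*1000 for u in range(230,318,5)]; print("end x",np.median(e), e[0],e[-1])
print(np.median(P[m][:,2]))
E
```

```text
wall top tool mm min/max [[-33.   -9.1 151.9]
 [-26.5  48.2 160. ]] z 0.0857385049299842
paddle [[-77.5  -1.4 169.4]
 [-57.7  20.2 171.3]
 [-42.4  40.9 176.8]] z 0.06840634192147477
edge slope deg -0.18 y at x=-40 -39.8
edge slope deg -0.09 y at x=-40 78.4
end x 68.95429159330736 68.74984124404699 69.06627320389836
0.01422572371703315
```

{"fn": "play_rows", "kwargs": {"rows": [[[0,0,0],[-26.5,10,0],1],[[0,0,0],[-26.5,10,0],1],[[0,0,0],[0,0,35],1],[[0,0,0],[0,0,35],1],[[0,0,0],[0,0,35],1],[[0,0,0],[0,0,30],1],[[0,0,0],[0,0,20],1],[[0,0,0],[0,0,4],1],[[0,0,0],[0,0,0],1],[[0,0,0],[0,0,0],1]]}}

```text
t: 2.73
tcp_pos: [0.4567, 0.1838, 0.0789]
tool_rot: [0.598, 0.802, -0.002, 0.0]
force: [2.4, -7.4, -6.4]
finger_gap: -0.0
gripper_force: 3.7
```

{"fn": "play_rows", "kwargs": {"rows": [[[0,0,0],[0,0,2],1],[[0,0,0],[0,0,2],1],[[0,0,0],[0,0,2],1],[[0,0,0],[0,0,2],1],[[0,0,0],[0,0,2],1],[[0,0,0],[0,0,0],1]]}}

```text
t: 3.23
tcp_pos: [0.4584, 0.1843, 0.0718]
tool_rot: [0.598, 0.802, 0.001, 0.002]
force: [1.8, -7.9, 12.8]
finger_gap: -0.002
gripper_force: 11.4
```

{"fn": "play_rows", "kwargs": {"rows": [[[0,0,0],[-3,0,0],1],[[0,0,0],[0,0,0],1],[[0,0,0],[0,0,0],1]]}}

```text
t: 3.48
tcp_pos: [0.4586, 0.1831, 0.0711]
tool_rot: [0.599, 0.801, 0.001, 0.001]
force: [-0.5, 2.8, 4.9]
finger_gap: 0.003
gripper_force: 2.7
```

```bash
python3 - <<'E'
from clampfit import *
s,T=tool();print(s["tcp_pos"],(s["force"]@T).round(1))
p,d,P=look("w2");cv2.imwrite("pics/w2c.png",cv2.resize(p[150:330,150:390,::-1],None,fx=3,fy=3))
E
```

```text
[0.45855214 0.18310235 0.07108433] [ 2.9  0.3 -4.9]
```

View pics/w2c.png

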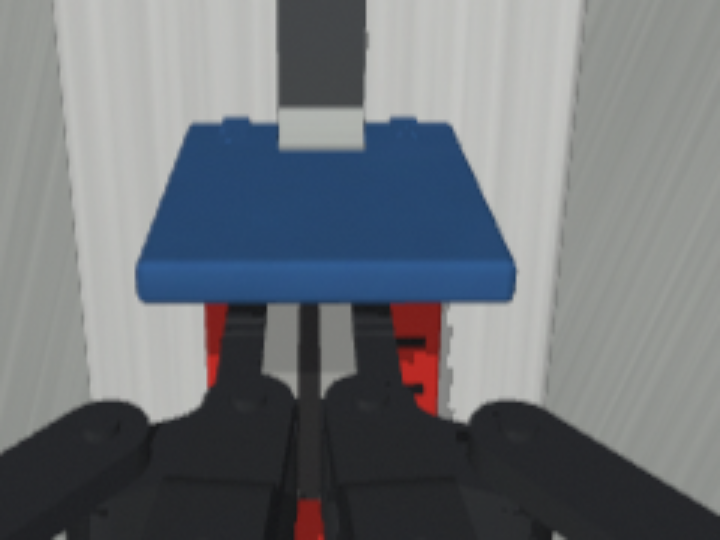

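The crop shows the shut fingertips on the red paddle just in front of the wall, whose edge is at row 300. Pressing on.

{"fn": "play_rows", "kwargs": {"rows": [[[0,0,0],[0,0,2],1],[[0,0,0],[0,0,2],1],[[0,0,0],[0,0,2],1],[[0,0,0],[0,0,0],1],[[0,0,0],[0,0,0],1]]}}

```text
t: 3.95
tcp_pos: [0.4586, 0.1834, 0.0656]
tool_rot: [0.599, 0.801, 0.001, 0.001]
force: [-0.7, 2.1, 11.5]
finger_gap: -0.001
gripper_force: 9.6
```

{"fn": "play_rows", "kwargs": {"rows": [[[0,0,0],[0,0,1.5],1],[[0,0,0],[0,0,1.5],1],[[0,0,0],[0,0,0],1],[[0,0,0],[0,0,0],1]]}}

```text
t: 4.28
tcp_pos: [0.4587, 0.1834, 0.0629]
tool_rot: [0.599, 0.801, 0.002, 0.001]
force: [-0.4, 2.9, 13.2]
finger_gap: -0.006
gripper_force: 10.9
```

{"fn": "play_rows", "kwargs": {"rows": [[[0,0,0],[0,0,1.5],1],[[0,0,0],[0,0,0],1],[[0,0,0],[0,0,0],1]]}}

```text
t: 4.53
tcp_pos: [0.4588, 0.1834, 0.0615]
tool_rot: [0.599, 0.801, 0.002, 0.001]
force: [-1.2, 2.3, 13.8]
finger_gap: -0.0
gripper_force: 11.5
```

{"fn": "play_rows", "kwargs": {"rows": [[[0,0,0],[0,0,1.5],1],[[0,0,0],[0,0,0],1],[[0,0,0],[0,0,0],1]]}}

```text
t: 4.78
tcp_pos: [0.4588, 0.1834, 0.0601]
tool_rot: [0.599, 0.801, 0.002, 0.001]
force: [-1.5, 2.4, 15.4]
finger_gap: 0.003
gripper_force: 11.3
```

{"fn": "play_rows", "kwargs": {"rows": [[[0,0,0],[3,0,0],1],[[0,0,0],[3,0,0],1],[[0,0,0],[3,0,0],1],[[0,0,0],[3,0,0],1],[[0,0,0],[0,0,0],1]]}}

```text
t: 5.2
tcp_pos: [0.4556, 0.1942, 0.0601]
tool_rot: [0.598, 0.801, 0.001, 0.002]
force: [-0.6, -1.9, 15.7]
finger_gap: -0.003
gripper_force: 13.6
```

{"fn": "play_rows", "kwargs": {"rows": [[[0,0,0],[4,0,0],1],[[0,0,0],[4,0,0],1],[[0,0,0],[4,0,0],1],[[0,0,0],[4,0,0],1],[[0,0,0],[4,0,0],1],[[0,0,0],[4,0,0],1],[[0,0,0],[4,0,0],1],[[0,0,0],[4,0,0],1],[[0,0,0],[4,0,0],1],[[0,0,0],[4,0,0],1],[[0,0,0],[0,0,0],1]]}}

```text
t: 6.12
tcp_pos: [0.4442, 0.2329, 0.0601]
tool_rot: [0.598, 0.801, 0.001, 0.001]
force: [-0.6, -1.1, 14.9]
finger_gap: 0.0
gripper_force: 13.2
```

{"fn": "play_rows", "kwargs": {"rows": [[[0,0,0],[3,0,0],1],[[0,0,0],[3,0,0],1],[[0,0,0],[3,0,0],1],[[0,0,0],[0,0,0],1],[[0,0,0],[0,0,0],1]]}}

```text
t: 6.53
tcp_pos: [0.4417, 0.241, 0.0601]
tool_rot: [0.598, 0.801, 0.001, 0.001]
force: [-0.1, -3.2, 14.4]
finger_gap: -0.005
gripper_force: 14.2
```

{"fn": "play_rows", "kwargs": {"rows": [[[0,0,0],[2,0,0],1],[[0,0,0],[2,0,0],1],[[0,0,0],[0,0,0],1],[[0,0,0],[0,0,0],1]]}}

```text
t: 6.87
tcp_pos: [0.4417, 0.2412, 0.0602]
tool_rot: [0.597, 0.802, -0.001, 0.003]
force: [4.4, -21.3, 15.4]
finger_gap: 0.001
gripper_force: 20.6
```

Against the stop. I relax the push, lift straight off and go up for a look.

{"fn": "play_rows", "kwargs": {"rows": [[[0,0,0],[-3,0,0],1],[[0,0,0],[0,0,-4],1],[[0,0,0],[0,0,-12],1],[[0,0,0],[0,0,-25],1],[[0,0,0],[0,0,-35],1],[[0,0,0],[0,0,-35],1],[[0,0,0],[0,0,-35],0.3],[[0,0,0],[0,0,-35],0],[[0,0,0],[0,0,0],0],[[0,0,0],[0,0,0],0]]}}

```text
t: 7.7
tcp_pos: [0.4409, 0.2425, 0.2413]
tool_rot: [0.598, 0.801, 0.002, 0.001]
force: [0.5, 0.6, 0.1]
finger_gap: 0.559
gripper_force: 0.0
```

```bash
python3 - <<'E'
from clampfit import *
s,T=tool();t=s["tcp_pos"];print(s["t"],t,s["finger_gap"])
p,d=snapshot("top");P=pts("top",d);hsv=cv2.cvtColor(p,cv2.COLOR_RGB2HSV);H,S,V=[hsv[...,i].astype(int) for i in range(3)]
cv2.imwrite("pics/t2.png",cv2.resize(p[190:270,130:330,::-1],None,fx=4,fy=4,interpolation=cv2.INTER_CUBIC))
for n,m in(("blue",(H>100)&(H<125)&(S>90)),("pink",((H<6)|(H>165))&(S>60)&(S<140)&(V>120))):
    m=m&(d>0);m[:198]=0;m[270:]=0;m[:,:135]=0;m[:,240:]=0
    k,l,st,ce=cv2.connectedComponentsWithStats(m.astype(np.uint8))
    for i in range(1,k):
        if st[i,4]>20: print(n,st[i],np.median(P[l==i],0).round(4))
E
```

```text
7.7 [0.44085608 0.2425241  0.241263  ] 0.5590408931400584
blue [220 205  13  26 205] [0.5128 0.0047 0.0717]
blue [176 216  15  26 149] [0.47   0.1397 0.0699]
blue [146 231   6  16  43] [0.4367 0.2552 0.0823]
pink [205 210  19  23 281] [0.5005 0.0453 0.0619]
```

View pics/t2.png

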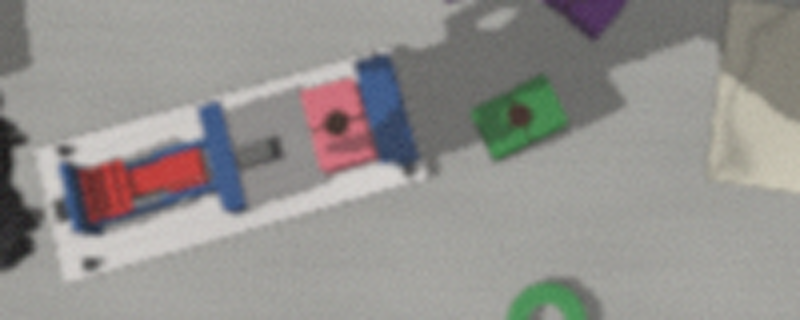

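The top view shows the jaw fully back (jaw plate at (222,157), 59.7 mm travelled) and the mould unmoved at (337,125). Now I go over the mould.

{"fn": "play_rows", "kwargs": {"rows": [[[0,0,0],[-39,0.5,0],0],[[0,0,0],[-39,0.5,0],0],[[0,0,0],[-39,0.5,0],0],[[0,0,0],[-39,0.5,0],0],[[0,0,0],[-39,0,0],0],[[0,0,0],[0,0,30],0],[[0,0,0],[0,0,30],0],[[0,0,0],[0,0,0],0],[[0,0,0],[0,0,0],0]]}}

```text
t: 8.5
tcp_pos: [0.4947, 0.0556, 0.1766]
tool_rot: [0.598, 0.801, -0.002, -0.004]
force: [-0.4, -0.8, 0.9]
finger_gap: 1.002
gripper_force: 0.0
```

```bash
python3 - <<'E'
from clampfit import *
s,T=tool();t=s["tcp_pos"];print(s["t"],t,s["finger_gap"])
p,d,P=look("w3");L=(P-t)@T*1000
hsv=cv2.cvtColor(p,cv2.COLOR_RGB2HSV);H,S,V=[hsv[...,i].astype(int) for i in range(3)]
m=((H<8)|(H>165))&(S>60)&(S<170)&(V>100)&(P[...,2]>.05)&(P[...,2]<.075)
v,u=np.where(m);print(m.sum(),"px",u.min(),u.max(),v.min(),v.max(),np.percentile(L[m],[1,50,99],0).round(1))
E
```

```text
8.5 [0.4946739  0.05560839 0.17664061] 1.0023821816440628
3403 px 220 297 0 223 [[-33.1 -28.9 110.8]
 [ -6.4   3.  112.4]
 [132.1  39.  125.8]]
```

View pics/w3.png

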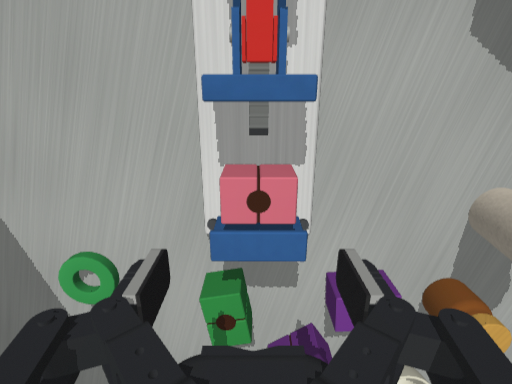

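The view shows the mould at columns 220–297, rows 165–223, its hole at (259,202), and the open fingers at (152,285) and (355,285).

```bash
python3 - <<'E'
from clampfit import *
s,T=tool();t=s["tcp_pos"]
for n,q in (("hole",(259,202)),("TL",(220,182)),("BL",(221,222)),("BR",(297,222)),("TopR",(296,182))): print(n,((ray("wrist",*q,.063)-t)@T*1000).round(1))
print(T.round(3))
E
```

```text
hole [-13.3   5.9 115.2]
TL [  5.9 -29.2 115.4]
BL [-33.5 -29.7 115.3]
BR [-33.4  41.6 115. ]
TopR [  5.9  38.9 115.1]
[[-0.284  0.959 -0.004]
 [ 0.959  0.284  0.001]
 [ 0.002 -0.004 -1.   ]]
```

The mould looks wider across the clamp than 46 mm, so I check it with depth before gripping.

```bash
python3 - <<'E'
from clampfit import *
s,T=tool();t=s["tcp_pos"];p,d,P=look("w4");L=(P-t)@T*1000
print("col 240 rows: row, toolx, worldz, rgb")
for v in list(range(60,108,6))+list(range(150,266,5)): print(v,L[v,240,0].round(1),(P[v,240,2]*1000).round(1),p[v,240])
print("row 205")
for u in list(range(196,232,4))+list(range(286,324,4)): print(u,L[205,u,1].round(1),(P[205,u,2]*1000).round(1),p[205,u])
print("anvil row 245",[(u,L[245,u,1].round(1),(P[245,u,2]*1000).round()) for u in (208,212,216,300,304,308)])
E
```

```text
col 240 rows: row, toolx, worldz, rgb
60 106.7 56.4 [139  46  44]
66 104.9 15.2 [133 134 133]
72 99.8 13.4 [133 133 133]
78 92.7 71.6 [ 50  88 138]
84 88.4 72.8 [ 50  89 140]
90 84.0 72.8 [ 49  88 140]
96 79.5 71.7 [ 47  86 136]
102 72.5 15.0 [136 138 136]
150 25.0 14.3 [137 138 136]
155 19.9 14.7 [137 138 137]
160 14.5 14.2 [138 138 137]
165 11.3 22.6 [169  88 101]
170 11.5 42.8 [171  89 102]
175 11.7 60.4 [176  92 106]
180 8.2 64.4 [203 105 120]
185 3.9 65.6 [203 105 121]
190 -1.3 64.1 [203 105 120]
195 -5.7 65.2 [203 104 119]
200 -10.6 64.9 [202 104 119]
205 -15.5 64.9 [202 104 119]
210 -20.4 65.1 [203 105 120]
215 -25.5 64.8 [202 104 119]
220 -30.6 64.7 [201 104 119]
225 -46.9 41.8 [29 46 69]
230 -38.0 70.4 [ 46  86 134]
235 -41.7 73.3 [ 51  93 143]
240 -46.7 73.6 [ 50  90 142]
245 -51.9 73.5 [ 49  89 140]
250 -57.4 73.1 [ 50  89 140]
255 -62.7 73.1 [ 49  89 139]
260 -112.8 2.8 [ 89  96 101]
265 -119.9 2.8 [106 108 106]
row 205
196 -64.5 3.0 [152 155 152]
200 -59.9 3.1 [151 154 150]
204 -53.3 14.6 [202 202 200]
208 -49.0 14.3 [198 199 196]
212 -44.7 13.7 [201 202 197]
216 -40.1 15.0 [201 203 200]
220 -29.7 65.2 [203 104 119]
224 -26.2 63.9 [203 104 121]
228 -22.5 63.9 [203 105 120]
286 30.7 63.0 [202 103 119]
290 34.3 63.8 [202 103 119]
294 45.5 13.9 [166 152 152]
298 49.7 14.6 [197 198 196]
302 54.3 13.7 [198 199 196]
306 58.6 14.3 [200 200 197]
310 65.6 1.8 [145 147 144]
314 70.3 0.9 [152 155 151]
318 74.3 3.2 [155 158 154]
322 79.2 1.9 [154 156 152]
anvil row 245 [(208, np.float64(-41.5), np.float64(72.0)), (212, np.float64(-37.8), np.float64(72.0)), (216, np.float64(-34.0), np.float64(73.0)), (300, np.float64(43.7), np.float64(74.0)), (304, np.float64(61.6), np.float64(2.0)), (308, np.float64(66.2), np.float64(3.0))]
```

Depth says the mould stands with its 70 mm side across the clamp (about 68 mm in y, 46 mm along x, centred on the clamp's origin). Its 46 mm sides face the anvil, so I grip across the 70 mm with the jaws fully open, and need close centring. I descend part way and look.

{"fn": "play_rows", "kwargs": {"rows": [[[0,0,0],[-3,2,30],0],[[0,0,0],[-3,2,30],0],[[0,0,0],[-2,0,25],0],[[0,0,0],[0,0,0],0],[[0,0,0],[0,0,0],0],[[0,0,0],[0,0,0],0]]}}

```text
t: 9.1
tcp_pos: [0.5046, 0.0493, 0.096]
tool_rot: [0.598, 0.802, 0.001, 0.001]
force: [0.9, 0.7, 0.3]
finger_gap: 0.999
gripper_force: 0.0
```

```bash
python3 - <<'E'
from clampfit import *
s,T=tool();t=s["tcp_pos"];print(s["t"],t,s["force"],T[:,2].round(4))
p,d,P=look("w5");L=(P-t)@T*1000;cv2.imwrite("pics/w5c.png",cv2.resize(p[160:384,100:410,::-1],None,fx=2.5,fy=2.5))
for v in (215,235,250,262):
    m=(p[v,:,0]>140)&(p[v,:,1]<130); u=np.where(m)[0]
    if len(u): print(v,u[0],u[-1],L[v,u[0]].round(1),L[v,u[-1]].round(1))
E
```

```text
9.1 [0.5045779  0.04926019 0.09601677] [0.89789561 0.72076432 0.30692037] [ 3.e-03 -3.e-04 -1.e+00]
215 192 302 [ 10.4 -37.9  32.7] [ 9.9 31.1 33.8]
235 194 301 [ -3.1 -37.4  31.8] [-3.4 31.  32.2]
250 195 299 [-13.6 -37.3  31.1] [-14.4  30.3  32.4]
262 196 298 [-22.9 -37.3  31.6] [-23.   29.9  31.6]
```

View pics/w5c.png

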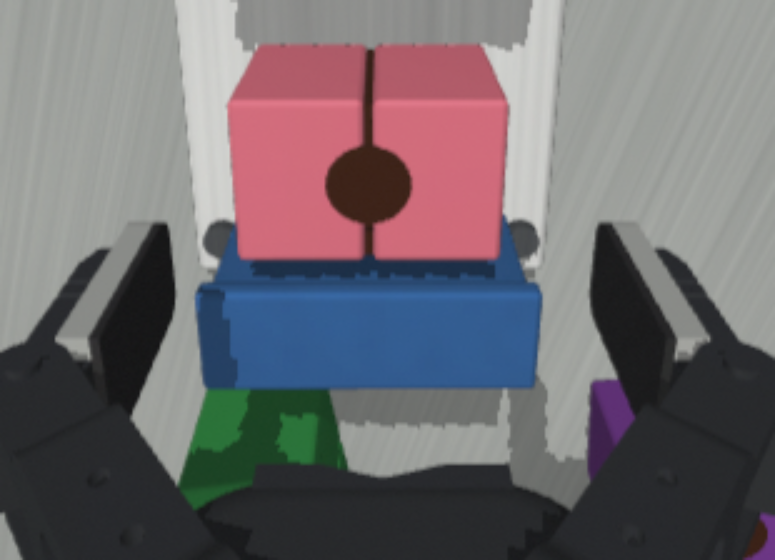

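The crop shows the mould top at columns 235–502 (centre 369) and the open fingertips' inner edges at 170 and 597 (centre 383), so the tool must go about 3.5 mm in -y. Then down.

{"fn": "play_rows", "kwargs": {"rows": [[[0,0,0],[-2,-3.5,0],0],[[0,0,0],[0,0,15],0],[[0,0,0],[0,0,15],0],[[0,0,0],[0,0,5],0],[[0,0,0],[0,0,0],0]]}}

```text
t: 9.57
tcp_pos: [0.5002, 0.0459, 0.0594]
tool_rot: [0.598, 0.801, -0.0, -0.0]
force: [-0.7, -0.3, -1.1]
finger_gap: 0.999
gripper_force: 0.0
```

{"fn": "play_rows", "kwargs": {"rows": [[[0,0,0],[0,0,10],0],[[0,0,0],[0,0,10],0],[[0,0,0],[0,0,7],0],[[0,0,0],[0,0,0],0],[[0,0,0],[0,0,0],0]]}}

```text
t: 9.98
tcp_pos: [0.5002, 0.046, 0.0317]
tool_rot: [0.598, 0.801, -0.0, -0.001]
force: [0.1, -1.3, 0.7]
finger_gap: 0.998
gripper_force: 0.0
```

```bash
python3 - <<'E'
from clampfit import *
s,T=tool();print(s["t"],s["tcp_pos"],s["force"],s["finger_gap"])
p,d,P=look("w6")
E
```

```text
9.9833 [0.50016767 0.04602931 0.03173692] [ 0.10536443 -1.34798884  0.74281843] 0.998184932126427
```

View pics/w6.png

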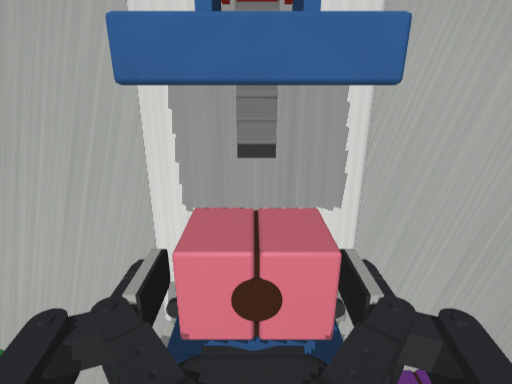

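The fingers straddle the mould without touching: pad edges at columns 170 and 341, mould sides at 175 and 338 in row 270. Closing gently.

{"fn": "play_rows", "kwargs": {"rows": [[[0,0,0],[0,0,0],0.15],[[0,0,0],[0,0,0],0.25],[[0,0,0],[0,0,0],0.4],[[0,0,0],[0,0,0],0.4],[[0,0,0],[0,0,0],0.4],[[0,0,0],[0,0,0],0.4]], "grip_force": 45}}

```text
t: 10.53
tcp_pos: [0.5012, 0.046, 0.0329]
tool_rot: [0.598, 0.801, 0.0, 0.001]
force: [0.2, 1.1, 5.8]
finger_gap: 0.812
gripper_force: 52.9
```

{"fn": "play_rows", "kwargs": {"rows": [[[0,0,0],[0,0,-1],0.4],[[0,0,0],[5,0,0],0.4],[[0,0,0],[6,0,0],0.4],[[0,0,0],[7,0,0],0.4],[[0,0,0],[7,0,0],0.4],[[0,0,0],[0,0,0],0.4],[[0,0,0],[0,0,0],0.4]]}}

```text
t: 11.12
tcp_pos: [0.4926, 0.0708, 0.0331]
tool_rot: [0.598, 0.802, -0.0, -0.001]
force: [-0.4, 0.2, -4.0]
finger_gap: 0.812
gripper_force: 52.1
```

{"fn": "play_rows", "kwargs": {"rows": [[[0,0,0],[0,0,-5],0.4],[[0,0,0],[0,0,-10],0.4],[[0,0,0],[0,0,-15],0.4],[[0,0,0],[0,0,-20],0.4],[[0,0,0],[0,0,-20],0.4],[[0,0,0],[0,0,-20],0.4],[[0,0,0],[0,0,-10],0.4],[[0,0,0],[0,0,0],0.4]]}}

```text
t: 11.78
tcp_pos: [0.495, 0.0697, 0.136]
tool_rot: [0.598, 0.801, 0.002, 0.002]
force: [1.4, -0.7, -2.9]
finger_gap: 0.811
gripper_force: 52.4
```

```bash
python3 - <<'E'
from clampfit import *
s,T=tool();t=s["tcp_pos"];print(s["t"],t,s["force"],s["finger_gap"],s["q"])
print("to slab, tool mm",((np.array([.527,-.355,t[2]])-t)@T*1000).round(1))
p,d,P=look("w7")
v=[(P[r,256,2]*1000).round(1) for r in range(250,350,10)];print(v)
E
```

```text
11.7833 [0.49504333 0.06966    0.13599533] [ 1.38312758 -0.6954777  -2.86856666] 0.8112198823052882 [-8.41017047e-02  5.21189183e-01  1.84417422e+00 -6.39191871e-06
  7.70463591e-01 -3.71810113e-01]
to slab, tool mm [-4.163e+02 -8.990e+01  4.000e-01]
[np.float64(164.8), np.float64(166.0), np.float64(166.1), np.float64(167.7), np.float64(167.4), np.float64(167.5), np.float64(167.9), np.float64(166.3), np.float64(167.8), np.float64(2.7)]
```

Lifted. Now over to the slab.

{"fn": "play_rows", "kwargs": {"rows": [[[0,0,0],[-12,-3,0],0.4],[[0,0,0],[-24,-5,0],0.4],[[0,0,0],[-36,-8,0],0.4],[[0,0,0],[-38,-8,0],0.4],[[0,0,0],[-38,-8,0],0.4],[[0,0,0],[-38,-8,0],0.4],[[0,0,0],[-38,-8,0],0.4],[[0,0,0],[-38,-8,0],0.4],[[0,0,0],[-38,-8,0],0.4],[[0,0,0],[-38,-8,0],0.4],[[0,0,0],[-36,-8,0],0.4],[[0,0,0],[-24,-5,0],0.4]]}}

```text
t: 12.83
tcp_pos: [0.5243, -0.3397, 0.1315]
tool_rot: [0.599, 0.801, -0.0, -0.0]
force: [0.9, 0.0, -3.7]
finger_gap: 0.816
gripper_force: 52.2
```

{"fn": "play_rows", "kwargs": {"rows": [[[0,0,0],[-12,-3,0],0.4],[[0,0,0],[-6,-2,0],0.4],[[0,0,0],[0,0,0],0.4],[[0,0,0],[0,0,0],0.4],[[0,0,0],[0,0,0],0.4]]}}

```text
t: 13.25
tcp_pos: [0.5248, -0.352, 0.1327]
tool_rot: [0.598, 0.802, 0.0, -0.002]
force: [-0.4, -0.0, -3.7]
finger_gap: 0.81
gripper_force: 52.2
```

```bash
python3 - <<'E'
from clampfit import *
s,T=tool();t=s["tcp_pos"];print(s["t"],t,s["force"],s["finger_gap"],T[:,2].round(4))
print("to slab, tool mm",((np.array([.527,-.355,t[2]])-t)@T*1000).round(1))
p,d=snapshot("top");P=pts("top",d);hsv=cv2.cvtColor(p,cv2.COLOR_RGB2HSV);H,S,V=[hsv[...,i].astype(int) for i in range(3)]
p,d,P=look("w8"); m=(P[...,2]>.012)&(P[...,2]<.026); L=(P-t)@T*1000
print("slab depth z",np.median(P[m][:,2]),np.percentile(L[m],[1,99],0).round(1))
E
```

```text
13.25 [ 0.52480088 -0.35198139  0.13269767] [-0.38303903 -0.02759093 -3.67570879] 0.810380874163404 [-0.002   0.0025 -1.    ]
to slab, tool mm [-3.5  1.2 -0. ]
slab depth z 0.020202494407513732 [[-235.1 -232.7  109.3]
 [ 138.   259.1  120.1]]
```

View pics/w8.png

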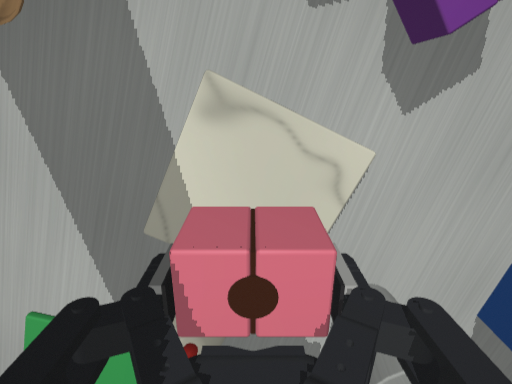

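The mould hangs level (columns 172–335, hole at (253,297)) over the slab, whose corners are at (208,72) and (374,153). Lowering.

{"fn": "play_rows", "kwargs": {"rows": [[[0,0,0],[-2,1,12],0.4],[[0,0,0],[-1,0,20],0.4],[[0,0,0],[0,0,20],0.4],[[0,0,0],[0,0,18],0.4],[[0,0,0],[0,0,10],0.4],[[0,0,0],[0,0,5],0.4],[[0,0,0],[0,0,0],0.4],[[0,0,0],[0,0,0],0.4]]}}

```text
t: 14.02
tcp_pos: [0.5276, -0.3572, 0.0485]
tool_rot: [0.598, 0.801, -0.0, 0.0]
force: [0.4, -0.0, -3.8]
finger_gap: 0.812
gripper_force: 52.2
```

{"fn": "play_rows", "kwargs": {"rows": [[[0,0,0],[0,0,1.5],0.4],[[0,0,0],[0,0,1.5],0.4],[[0,0,0],[0,0,1.5],0.4],[[0,0,0],[0,0,0],0.4],[[0,0,0],[0,0,0],0.4]]}}

```text
t: 14.43
tcp_pos: [0.5272, -0.3572, 0.0441]
tool_rot: [0.598, 0.801, -0.0, 0.0]
force: [-0.4, -0.1, -3.5]
finger_gap: 0.813
gripper_force: 52.2
```

{"fn": "play_rows", "kwargs": {"rows": [[[0,0,0],[0,0,1],0.4],[[0,0,0],[0,0,1],0.4],[[0,0,0],[0,0,1],0.4],[[0,0,0],[0,0,0],0.4],[[0,0,0],[0,0,0],0.4]]}}

```text
t: 14.85
tcp_pos: [0.5271, -0.357, 0.0407]
tool_rot: [0.598, 0.801, 0.0, -0.0]
force: [0.1, 0.2, -2.3]
finger_gap: 0.812
gripper_force: 52.2
```

{"fn": "play_rows", "kwargs": {"rows": [[[0,0,0],[0,0,1],0.4],[[0,0,0],[0,0,0],0.4],[[0,0,0],[0,0,0],0.4]]}}

```text
t: 15.1
tcp_pos: [0.5271, -0.3571, 0.0397]
tool_rot: [0.598, 0.801, -0.0, -0.0]
force: [-0.1, 0.5, -3.1]
finger_gap: 0.814
gripper_force: 52.2
```

{"fn": "play_rows", "kwargs": {"rows": [[[0,0,0],[0,0,1],0.4],[[0,0,0],[0,0,0],0.4],[[0,0,0],[0,0,0],0.4]]}}

```text
t: 15.35
tcp_pos: [0.5273, -0.3572, 0.039]
tool_rot: [0.598, 0.801, -0.0, 0.0]
force: [-0.3, -0.1, -2.0]
finger_gap: 0.811
gripper_force: 52.2
```

{"fn": "play_rows", "kwargs": {"rows": [[[0,0,0],[0,0,1],0.4],[[0,0,0],[0,0,0],0.4],[[0,0,0],[0,0,0],0.4]]}}

```text
t: 15.6
tcp_pos: [0.5273, -0.3572, 0.0389]
tool_rot: [0.598, 0.801, -0.0, 0.0]
force: [-2.5, 1.0, 5.9]
finger_gap: 0.815
gripper_force: 53.2
```

Touched down. Release slowly and withdraw straight up.

{"fn": "play_rows", "kwargs": {"rows": [[[0,0,0],[0,0,0],0.15],[[0,0,0],[0,0,0],0.05],[[0,0,0],[0,0,0],0],[[0,0,0],[0,0,0],0],[[0,0,0],[0,0,0],0],[[0,0,0],[0,0,-5],0],[[0,0,0],[0,0,-15],0],[[0,0,0],[0,0,-25],0],[[0,0,0],[0,0,-30],0],[[0,0,0],[0,0,-35],0],[[0,0,0],[0,0,-30],0],[[0,0,0],[0,0,0],0]]}}

```text
t: 16.6
tcp_pos: [0.5304, -0.36, 0.1853]
tool_rot: [0.598, 0.801, -0.001, 0.007]
force: [0.8, -0.5, 0.2]
finger_gap: 1.0
gripper_force: 0.0
```

{"fn": "play_rows", "kwargs": {"rows": [[[0,0,0],[25,0,-10],0],[[0,0,0],[35,0,-10],0],[[0,0,0],[35,0,-10],0],[[0,0,0],[35,0,0],0],[[0,0,0],[35,0,0],0],[[0,0,0],[0,0,0],0],[[0,0,0],[0,0,0],0],[[0,0,0],[0,0,0],0]]}}

```text
t: 17.27
tcp_pos: [0.481, -0.1994, 0.2082]
tool_rot: [0.598, 0.801, -0.0, 0.001]
force: [-0.2, -0.1, -0.1]
finger_gap: 1.0
gripper_force: 0.0
```

```bash
python3 - <<'E'
from clampfit import *
s,T=tool();print(s["t"],s["tcp_pos"],s["force"],s["finger_gap"])
p,d=snapshot("top");P=pts("top",d);hsv=cv2.cvtColor(p,cv2.COLOR_RGB2HSV);H,S,V=[hsv[...,i].astype(int) for i in range(3)]
cv2.imwrite("pics/t3.png",cv2.resize(p[:,:470,::-1],None,fx=1.5,fy=1.5))
m=((H<6)|(H>165))&(S>60)&(V>100)&(d>0);m[:190]=0;m[245:]=0;m[:,:305]=0;m[:,360:]=0
print("mould",m.sum(),np.mean(P[m],0).round(4),np.ptp(P[m],axis=0).round(3),np.std(P[m][:,2]))
b=(H>100)&(H<125)&(S>90)&(d>0);b[:198]=0;b[270:]=0;b[:,:135]=0;b[:,170:]=0;print("wall",np.median(P[b],0))
E
```

```text
17.2667 [ 0.48098096 -0.19941429  0.20816628] [-0.15922823 -0.11484008 -0.11023026] 1.0004905808321036
mould 159 [ 0.5146 -0.3604  0.0914] [0.131 0.155 0.513] 0.11186070827080749
wall [0.43646127 0.2540503  0.08208818]
```

View pics/t3.png

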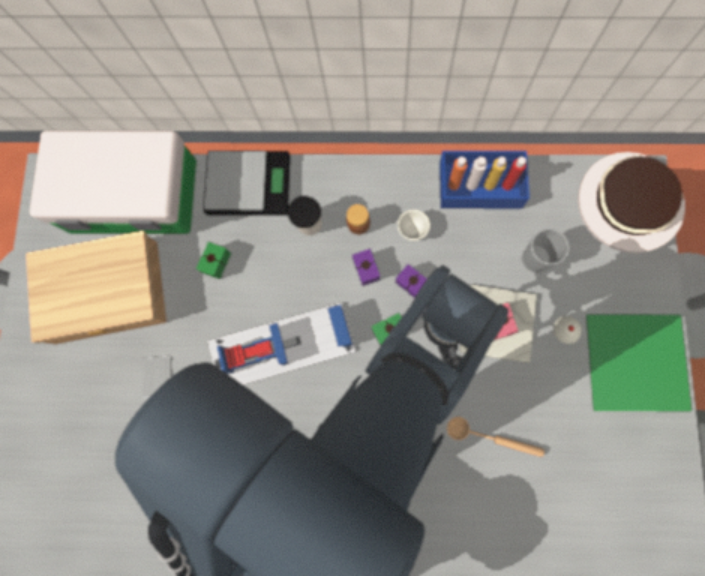

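The top view shows the jaw back, the bystanders unmoved and the mould at (510,320) on the slab, partly hidden by the wrist. That was the 11th picture I viewed, one over the limit, so the last check is by numbers only.

```bash
python3 - <<'E'
from clampfit import *
for n in("scene","wrist"):
    c=cam(n);p,d=snapshot(n);P=pts(n,d,c);hsv=cv2.cvtColor(p,cv2.COLOR_RGB2HSV);H,S,V=[hsv[...,i].astype(int) for i in range(3)]
    m=((H<8)|(H>165))&(S>60)&(S<170)&(V>90)&(abs(P[...,0]-.527)<.08)&(abs(P[...,1]+.355)<.08)&(P[...,2]>.055)&(P[...,2]<.085)
    q=P[m]; print(n,m.sum())
    if m.sum()>30: 
        r=cv2.minAreaRect((q[:,:2]*1000).astype(np.float32));A=np.c_[q[:,:2],np.ones(len(q))];k=np.linalg.lstsq(A,q[:,2],rcond=None)[0];print(r,np.median(q[:,2]),"tilt",k[:2])
E
```

```text
scene 494
((531.1365966796875, -357.76055908203125), (70.78923034667969, 45.483177185058594), 16.252290725708008) 0.06716214016092964 tilt [-0.05160494  0.05275817]
wrist 2106
((526.7710571289062, -356.385498046875), (70.39042663574219, 46.074012756347656), 15.413501739501953) 0.07004536499827094 tilt [ 0.03803633 -0.13259135]
```

```bash
python3 -c "
from station import *
print(sign_off())"
```

```text
the job is handed in; nothing more can be done
None
```

The job is handed in, with no verdict shown: the jaw is back at its stop, the mould stands on the slab within about 5 mm of its centre, and the bystanders look unmoved in the last top view (I viewed 11 pictures, one over the limit of 10).

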